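# Put the bench strays back in their parts bins

## Task

The last job left two rolls of electrical tape, two copper pipe fittings and a socket lying about on the bench. Put each one back in the parts bin that already holds its kind, setting it down rather than dropping it, so that it rests on the bin's floor and not on top of another piece, with the tape rolls lying flat. Leave the battery and the tape measure where they are.

Things in the scene. Friction and masses are not known exactly. Their poses are not given: they have to be found in the camera images.
- tape_blue: loose blue roll of electrical tape with a cardboard core, lying flat on the bench: 54 mm outer diameter, 19 mm tall, open hole 34 mm across. Origin at its middle (9.5 mm above the bench), z along its axis. About 60 g
- tape_red: loose red roll of electrical tape, same size and origin as the blue one: 54 mm outer diameter, 19 mm tall, origin at its middle, z along its axis. About 60 g
- copper_tee: loose copper pipe tee lying flat on the bench, tubes 24 mm in outer diameter: straight run 56 mm long along its x (ends at x = -28 and +28 mm), side branch along +y to y = +28 mm. Origin on the run's axis at its middle, 12 mm above the bench; z up. About 80 g; can be gripped over the two ends of the run
- copper_coupling: loose straight copper pipe coupling standing on end: 30 mm outer diameter (31 mm over a bead at half height), 42 mm tall. Origin at its middle, z along its axis. About 60 g
- socket: loose chrome socket for a socket wrench standing on end, hexagonal opening up, thin dark band round it: 32 mm diameter, 40 mm tall. Origin at its middle, z along its axis. About 110 g
- bin_tape: fixed black parts bin, 190 (x) x 142 (y) mm, walls and floor 4 mm; walls 60 mm high, sloping over the front 80 mm to a 30 mm front wall at -x (robot side). Origin: centre of underside, on the bench. Fixed stock at its back, x over +31 mm: two rolls of electrical tape, yellow and green, lying flat, 19 mm tall. Floor free from x = -91 to +31 mm, y = -67 to +67 mm
- bin_copper: fixed black parts bin, 190 (x) x 142 (y) mm, walls and floor 4 mm; walls 60 mm high, sloping over the front 80 mm to a 30 mm front wall at -x (robot side). Origin: centre of underside, on the bench. Fixed stock at its back, x over +31 mm: copper pipe fittings (an elbow, a tee and a coupling), up to 36 mm tall. Floor free from x = -91 to +31 mm, y = -67 to +67 mm
- bin_socket: fixed black parts bin, 190 (x) x 142 (y) mm, walls and floor 4 mm; walls 60 mm high, sloping over the front 80 mm to a 30 mm front wall at -x (robot side). Origin: centre of underside, on the bench. Fixed stock at its back, x over +31 mm: four chrome sockets of different sizes standing on end, up to 42 mm tall. Floor free from x = -91 to +31 mm, y = -67 to +67 mm
- battery: bystander: black and lime-green power-tool battery on the bench, loose, 112 x 74 x 63 mm (x, y, z), 0.6 kg. Origin at the centre of its underside
- tape_measure: bystander: yellow tape measure lying on its side among the loose pieces, loose, 68 x 64 x 36 mm (x, y, z) with a small steel end hook sticking out 5 mm at -x, 0.3 kg. Origin at the centre of its underside

How it is judged:
At the end, for the whole second after the job is handed in: Each in its bin on the floor, at rest: tapes flat (0.15 rad, middle under 20 mm up); tee, coupling, socket lying (middle under 21 mm up for the tee, 22.5 for the others) or upright within 0.15 rad (under 36, 30 mm); battery and tape measure within 20 mm of their start (x of tape_blue in the frame of bin_tape between -0.085 and 0.085 m and y of tape_blue in the frame of bin_tape between -0.063 and 0.063 m and z of tape_blue in the frame of bin_tape between 0.008 and 0.02 m and angle between the z axis of each of tape_blue, tape_red and the z axis of bin_tape, either way round below 0.15 rad and linear speed of each of tape_blue, tape_red, copper_tee, copper_coupling, socket below 0.02 m/s and x of tape_red in the frame of bin_tape between -0.085 and 0.085 m and y of tape_red in the frame of bin_tape between -0.063 and 0.063 m and z of tape_red in the frame of bin_tape between 0.008 and 0.02 m and x of copper_tee in the frame of bin_copper between -0.085 and 0.085 m and y of copper_tee in the frame of bin_copper between -0.063 and 0.063 m and z of copper_tee in the frame of bin_copper between 0.008 and 0.036 m and (z of copper_tee in the frame of bin_copper below 0.021 m or angle between the x axis of copper_tee and the z axis of bin_copper, either way round below 0.15 rad or angle between the y axis of copper_tee and the z axis of bin_copper, either way round below 0.15 rad) and x of copper_coupling in the frame of bin_copper between -0.085 and 0.085 m and y of copper_coupling in the frame of bin_copper between -0.063 and 0.063 m and z of copper_coupling in the frame of bin_copper between 0.008 and 0.03 m and (z of copper_coupling in the frame of bin_copper below 0.0225 m or angle between the z axis of copper_coupling and the z axis of bin_copper, either way round below 0.15 rad) and x of socket in the frame of bin_socket between -0.085 and 0.085 m and y of socket in the frame of bin_socket between -0.063 and 0.063 m and z of socket in the frame of bin_socket between 0.008 and 0.03 m and (z of socket in the frame of bin_socket below 0.0225 m or angle between the z axis of socket and the z axis of bin_socket, either way round below 0.15 rad) and distance of each of battery, tape_measure from where it was at the start of the episode below 0.02 m); the robot touches nothing.
It fails at once if the battery was shifted more than 20 mm (distance of battery from where it was at the start of the episode above 0.02 m).
It fails at once if the tape measure was shifted more than 20 mm (distance of tape_measure from where it was at the start of the episode above 0.02 m).
It fails at once if a piece was dropped (more than about 30 mm) or thrown ((linear speed of tape_blue above 0.8 m/s and contact force between the fingers and tape_blue below 0.1 N and distance between the grasp point and tape_blue above 0.035 m) or (linear speed of tape_red above 0.8 m/s and contact force between the fingers and tape_red below 0.1 N and distance between the grasp point and tape_red above 0.035 m) or (linear speed of copper_tee above 0.8 m/s and contact force between the fingers and copper_tee below 0.1 N and distance between the grasp point and copper_tee above 0.035 m) or (linear speed of copper_coupling above 0.8 m/s and contact force between the fingers and copper_coupling below 0.1 N and distance between the grasp point and copper_coupling above 0.035 m) or (linear speed of socket above 0.8 m/s and contact force between the fingers and socket below 0.1 N and distance between the grasp point and socket above 0.035 m)).
It also fails if it takes over 115 s, if anything falls off the work surface, if the arm or the gripper's body presses on something with over 40 N, if the wrist force passes 120 N, or if a joint passes its speed limit or range.

## Robot

A 6-joint arm with a two-finger parallel gripper is mounted at the origin on the work surface. World frame = base frame: x ahead of the robot, y to its left, z up, the work surface at z = 0. Lengths are in m, angles in rad, forces in N, time in s.
With the tool pointing down it reaches from about 0.275 to 0.75 m from the base axis. Payload 10.2 kg.
Tool frame: the origin (TCP) lies where the fingers leave the gripper's body, on its centre line; the fingertips stand 73 mm ahead of it and the grasp point (between the pads) lies 54 mm ahead of it; z points along the fingers, y is the direction in which the jaws open and shut (so a half turn about z gives the same grasp; the last joint's range is limited). The gripper opens to 85 mm and grips with 20 to 120 N. Pads are 22 mm wide; open, the fingers measure 114 mm over their backs; the gripper's body (76 mm by 85 mm) begins 54 mm behind the grasp point. The pads swing forward as they close: fully open they stand 13 mm farther back than shut.
Start: joints at [1.078, 0.313, 1.498, -0, 1.331, -0.223], TCP at [0.14, 0.506, 0.304] pointing down, gripper open.
Joint ranges: [-2.94, 2.94], [-0.97, 2.17], [0.19, 2.56], [-1.23, 4.37], [0.02, 3.11], [-2.88, 2.88]. Speed limits (rad/s): [2.39, 2.39, 3.01, 3.14, 3.14, 3.14].

## Interface

Orientations are given as a unit quaternion [w, x, y, z].
In Python, from bench import bot, snapshot, order gives the robot as it stands. The module is installed in compiled form; this text tells all that it offers.
- The arm moves only by the tool move_arm, never from a script. Its argument "plan" is a list of rows, each a list of 3 entries, a list of its own where there are three numbers: the turn, a rotation vector about the tool's x, y, z in rad, then the shift along the tool's x, y, z in mm, then the gripper command: -1 is shut, 1 is fully open, values between are in proportion. A call has 1 to 8 rows; each row is the pose to reach, as a shift and turn from the pose commanded when the call began, along the tool's axes at that moment; what a row does not reach only later rows make up. A row lasts 1/10 s, in which the tool goes at most 50 mm and 8.59 degrees, less where a joint would pass 70% of its speed; a pose out of reach is approached as far as the arm can. A call with a gripper value outside its range is refused whole. The fingers move at their own pace and stop on an object; "force" is the grip in N (left out, the last holds). Time passes only in rows, so rows that repeat a pose let the fingers close. It gives the time, the measured TCP pose, the force and the opening at its end, in the units of the state.
- bot.get_state(): the state, without advancing time (a new reading comes with each control period).
- snapshot(name): name is "scene" or "top" or "wrist"; returns a dict with "frame" (400x640x3 uint8, red, green, blue), "intrinsics" (3x3 intrinsics, pixels), "origin" and "orientation" of the camera in the world. Camera axes: x right, y down, z forward; pixel columns grow to the right and rows downward; lengths in m; the calibration is good to about 2 mm. A picture is of the moment at which its call begins. There is no depth.
- order.job_done(): hands the job in, once; it reports no verdict.
The state is a dict: "clock": time; "joint_pos": joint angles; "qvel": joint speeds; "effort": joint torques, N m; "tcp_pos": TCP position; "ee_rot": TCP orientation; "ft_force": force on the tool from outside, world axes, zero at the start; "moment": the same for the moment, N m; "gripper_width": opening from 0.0 (shut) to 1.0 (fully open).
Only numpy, scipy, OpenCV 4.12 (cv2) and the standard library are available. Lean on these libraries where they do the work, as an engineer would, in place of code of your own. Each camera call takes 0.05 s, during which the arm holds its last target. There are 200 camera calls.

## Working session

There is one attempt and no reset: what is moved stays moved. The work goes in short steps, Python scripts to look and compute and a tool call to move; the robot and the scene stay as the last step left them, time stands still between calls to the robot, and variables do not carry over. Pictures are saved under pics/ and viewed, about 12 in all and at most 16, crops included, and the job is handed in when it is done.

Besides the shell and the picture viewer there is one more tool, called after "Request:" by a JSON object that holds its "api" and its "payload", one argument or row to a line. move_arm: Moves the arm, as the interface text tells. Its arguments: {"type":"object","properties":{"plan":{"type":"array","items":{"type":"array"}},"force":{"type":"number"}},"required":["plan"]}

```bash
mkdir -p pics
cat > h.py <<'E'
import numpy as np, cv2, json
from bench import bot, snapshot, order
from scipy.spatial.transform import Rotation as R
def rot(q): q=np.array(q).ravel(); return R.from_quat([q[1],q[2],q[3],q[0]]).as_matrix() if q.size==4 else q.reshape(3,3)
def snap(n,out):
    s=snapshot(n); cv2.imwrite(f'pics/{out}.png',s['frame'][:,:,::-1])
    json.dump({k:np.array(s[k]).tolist() for k in('intrinsics','origin','orientation')},open(f'pics/{out}.json','w')); return s
def px2w(out,u,v,z):
    c=json.load(open(f'pics/{out}.json')); d=rot(c['orientation'])@np.linalg.inv(np.array(c['intrinsics']))@[u,v,1]
    o=np.array(c['origin']); return o+d*(z-o[2])/d[2]
def w2px(out,p):
    c=json.load(open(f'pics/{out}.json')); q=np.array(c['intrinsics'])@rot(c['orientation']).T@(np.array(p)-c['origin']); return q[:2]/q[2]
E
python3 - <<'E'
from h import *
for n in('top','scene'):
    s=snap(n,n+'0'); print(n,s['origin'],s['orientation'],s['intrinsics'])
print(bot.get_state())
E
```

```text
top [0.39720011 0.06765336 1.20808278] [-0.04151579  0.70710235 -0.70421737  0.04858609] [[487.1922511    0.         313.51494978]
 [  0.         487.1922511  197.15382296]
 [  0.           0.           1.        ]]
scene [ 0.93176988 -0.40957371  0.8242037 ] [-0.30471748  0.88367415  0.33684584 -0.11314652] [[392.51172878   0.         323.14992736]
 [  0.         392.51172878 201.23510354]
 [  0.           0.           1.        ]]
{'clock': 0.1, 'joint_pos': array([ 1.07758672e+00,  3.13367106e-01,  1.49834677e+00, -4.03444514e-05,
        1.33097676e+00, -2.23404946e-01]), 'qvel': array([-2.69897339e-04, -2.48081300e-03, -1.67760857e-03,  2.22871594e-04,
        2.06378906e-05,  1.25110372e-03]), 'effort': array([ 4.38055984e-03, -4.12902582e+01, -2.60142910e+01, -1.35641048e-04,
        3.04591202e-03, -2.63357583e-05]), 'tcp_pos': array([0.13988692, 0.50587178, 0.30341144]), 'ee_rot': array([-1.74177798e-04,  1.34488748e-01,  9.90914969e-01, -5.20997494e-04]), 'ft_force': array([-0.5831529 ,  0.18411676, -0.16919611]), 'moment': array([0.03708634, 0.05606721, 0.0105721 ]), 'gripper_width': 1.0015518035829787}
```

View pics/top0.png

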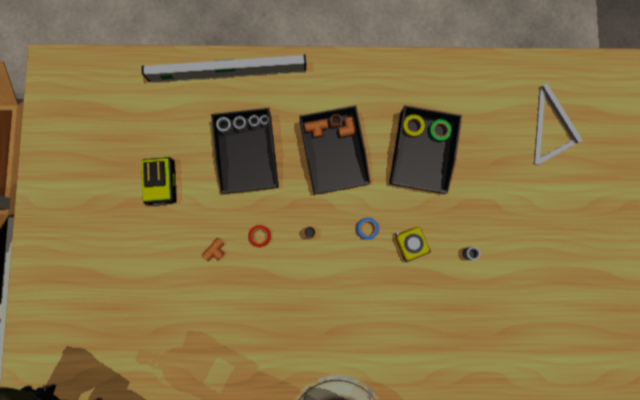

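View pics/scene0.png

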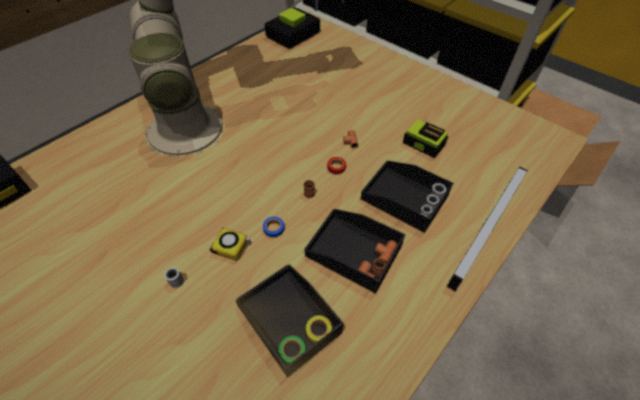

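Run:
```python
from h import *
im=cv2.imread('pics/top0.png')
f=lambda c0,c1,r0,r1,s:cv2.resize(im[r0:r1,c0:c1],None,fx=s,fy=s,interpolation=cv2.INTER_CUBIC)
def grid(a,c0,r0,s):
    for c in range(c0,c0+a.shape[1]//s,10): cv2.line(a,(int((c-c0)*s),0),(int((c-c0)*s),6 if c%50 else 14),(255,255,255),1)
    for r in range(r0,r0+a.shape[0]//s,10): cv2.line(a,(0,(r-r0)*s),(6 if r%50 else 14,(r-r0)*s),(255,255,255),1)
    return a
a=grid(f(195,355,215,270,5),195,215,5); b=grid(f(345,505,215,270,5),345,215,5)
cv2.imwrite('pics/c1.png',np.vstack([a,b]))
cv2.imwrite('pics/c2.png',grid(f(205,470,100,200,3),205,100,3))
```

```text
(no output)
```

View pics/c1.png

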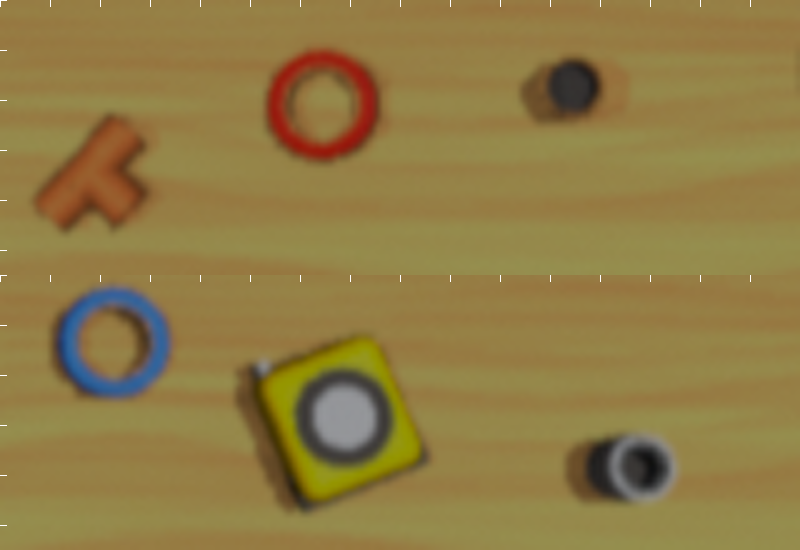

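View pics/c2.png

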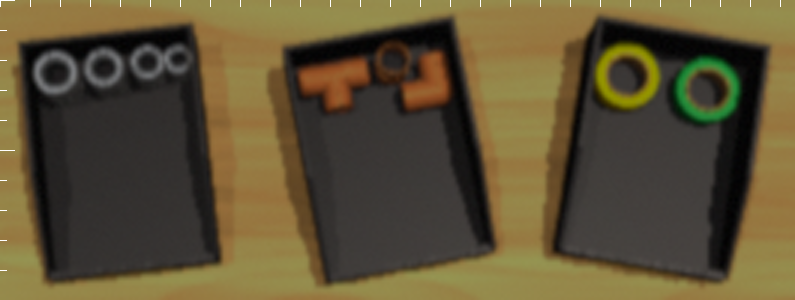

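```bash
cat > m.py <<'E'
from h import *
P=lambda u,v,z:px2w('top0',u,v,z)[:2]
a=lambda x,y:(195+x/5,215+y/5); b=lambda x,y:(345+x/5,215+(y-275)/5); c=lambda x,y:(205+x/3,100+y/3)
r=lambda v:np.round(v,4)
print('tee',r(P(*a(52,213),.012)),r(P(*a(128,131),.012)),'br',r(P(*a(130,208),.012)))
print('red',r(P(*a(322,105),.019)),'coup',r(P(*a(574,87),.042)),'blue',r(P(*b(112,343),.019)),'meas',r(P(*b(344,418),.036)),'sock',r(P(*b(642,467),.04)))
for n,q in dict(sock=[(20,43),(192,25),(48,282),(220,262)],cop=[(285,47),(453,18),(328,283),(495,248)],tape=[(600,17),(768,46),(557,250),(727,278)]).items():
    w=[P(*c(*p),.06 if i<2 else .03) for i,p in enumerate(q)]
    bk=(w[0]+w[1])/2; fr=(w[2]+w[3])/2; d=bk-fr
    print(n,'ctr',r((bk+fr)/2),'len',r(np.linalg.norm(d)),'w',r(np.linalg.norm(w[0]-w[1])),r(np.linalg.norm(w[2]-w[3])),'yaw',r(np.arctan2(d[1],d[0])),r(np.arctan2(*(w[0]-w[1])[::-1])-np.pi/2),r(np.arctan2(*(w[2]-w[3])[::-1])-np.pi/2))
E
python3 m.py
```

```text
tee [0.4012 0.3183] [0.441  0.2825] br [0.4037 0.2805]
red [0.4538 0.1873] coup [0.4617 0.0648] blue [ 0.4728 -0.0759] meas [ 0.4362 -0.185 ] sock [ 0.4133 -0.3264]
sock ctr [0.6585 0.2232] len 0.1915 w 0.1395 0.1404 yaw 0.1197 0.1145 0.1221
cop ctr [0.6631 0.0039] len 0.1897 w 0.1385 0.1395 yaw 0.1898 0.1826 0.2131
tape ctr [ 0.6654 -0.2181] len 0.1894 w 0.1382 0.1404 yaw -0.1695 -0.1702 -0.1604
```

```bash
cat > go.py <<'E'
# usage: go.py x y z jawdeg  -> shift (mm, tool axes) and turn rotvec from the present pose
import sys; from h import *
s=bot.get_state(); x,y,z,j=map(float,sys.argv[1:]); M=rot(s['ee_rot'])
yy=np.array([np.cos(np.radians(j)),np.sin(np.radians(j)),0]); 
if yy@M[:,1]<0: yy=-yy
T=np.column_stack([np.cross(yy,[0,0,-1]),yy,[0,0,-1]])
print('turn',np.round(R.from_matrix(M.T@T).as_rotvec(),3),'shift',np.round(1000*M.T@(np.array([x,y,z])-s['tcp_pos']),1),'t',round(s['clock'],2),'F',np.round(s['ft_force'],1),'w',round(s['gripper_width'],3),'j6',round(s['joint_pos'][5],2))
E
python3 go.py .421 .3004 .25 -42
```

```text
turn [-1.000e-03 -1.000e-03 -1.108e+00] shift [-325.7 -123.1   53.5] t 0.1 F [-0.6  0.2 -0.2] w 1.002 j6 -0.22
```

Request:
{"api": "move_arm", "payload": {
  "plan": [
    [[0,0,2.033],[-326,-123,53],1],
    [[0,0,2.033],[-326,-123,53],1],
    [[0,0,2.033],[-326,-123,53],1],
    [[0,0,2.033],[-326,-123,53],1],
    [[0,0,2.033],[-326,-123,53],1],
    [[0,0,2.033],[-326,-123,53],1],
    [[0,0,2.033],[-326,-123,53],1],
    [[0,0,2.033],[-326,-123,53],1]
  ],
  "force": 40
}}

```text
clock: 0.9
tcp_pos: [0.4247, 0.2973, 0.2495]
ee_rot: [0.0, 0.675, 0.738, -0.001]
ft_force: [-0.6, 0.6, -0.0]
gripper_width: 1.0
```

```bash
python3 go.py .421 .3004 .25 -42
```

```text
turn [-0.001  0.002  0.823] shift [ 3.5 -3.4 -0.5] t 0.9 F [-0.6  0.6 -0. ] w 1.0 j6 0.3
```

Request:
{"api": "move_arm", "payload": {
  "plan": [
    [[0,0,0.823],[3,-3,0],1],
    [[0,0,0.823],[3,-3,0],1],
    [[0,0,0.823],[3,-3,0],1],
    [[0,0,0.823],[3,-3,0],1],
    [[0,0,0.823],[3,-3,0],1],
    [[0,0,0.823],[3,-3,0],1],
    [[0,0,0.823],[3,-3,0],1]
  ]
}}

```text
clock: 1.6
tcp_pos: [0.418, 0.3032, 0.2506]
ee_rot: [-0.0, 0.911, 0.412, -0.0]
ft_force: [-0.3, -0.4, 0.4]
gripper_width: 1.0
```

```bash
python3 go.py .421 .3004 .25 -42; python3 -c "
from h import *
snap('wrist','w1'); print(w2px('w1',[.421,.3004,.012]),w2px('w1',[.4012,.3183,.012]),w2px('w1',[.441,.2825,.012]))"
```

```text
turn [-0.     0.001  0.011] shift [-0.1  4.1  0.6] t 1.6 F [-0.3 -0.4  0.4] w 1.0 j6 1.12
[328.6951784  168.52582918] [299.93934843 168.14581912] [357.60185952 168.76821079]
```

View pics/w1.png

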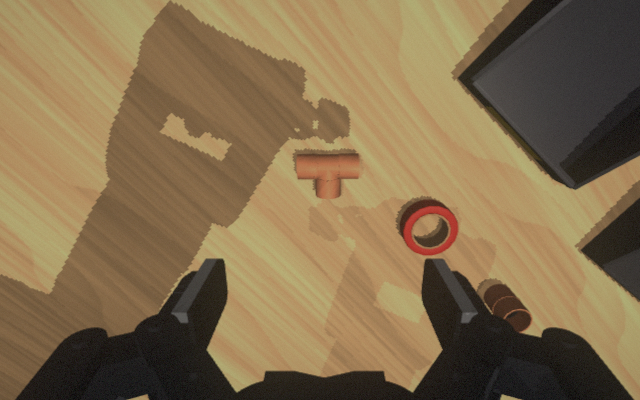

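Request:
{"api": "move_arm", "payload": {
  "plan": [
    [[0,0,0.011],[0,4,45],1],
    [[0,0,0.011],[0,4,90],1],
    [[0,0,0.011],[0,4,130],1],
    [[0,0,0.011],[0,4,150],1],
    [[0,0,0.011],[0,4,165],1],
    [[0,0,0.011],[0,4,170],1],
    [[0,0,0.011],[0,4,170],1],
    [[0,0,0.011],[0,4,170],1]
  ]
}}

```text
clock: 2.45
tcp_pos: [0.4214, 0.3008, 0.0817]
ee_rot: [0.0, 0.913, 0.407, 0.001]
ft_force: [-0.6, -0.0, -0.2]
gripper_width: 0.999
```

```bash
python3 go.py .421 .3004 .08 -42; python3 -c "
from h import *
snap('wrist','w2')"
```

```text
turn [ 0.001 -0.001  0.001] shift [-0.6 -0.1  1.7] t 2.45 F [-0.6 -0.  -0.2] w 0.999 j6 1.13
```

View pics/w2.png

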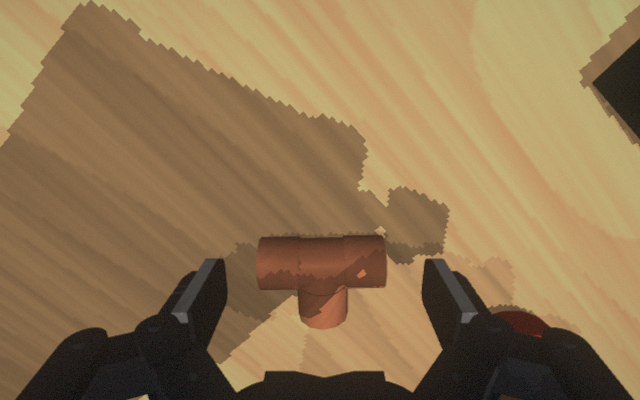

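Request:
{"api": "move_arm", "payload": {
  "plan": [
    [[0,0,0],[0,0,3],1],
    [[0,0,0],[0,0,3],0.2],
    [[0,0,0],[0,0,3],0.2],
    [[0,0,0],[0,0,3],0],
    [[0,0,0],[0,0,3],-0.2],
    [[0,0,0],[0,0,3],-0.4],
    [[0,0,0],[0,0,3],-0.4],
    [[0,0,0],[0,0,3],-0.4]
  ]
}}

```text
clock: 3.3
tcp_pos: [0.4213, 0.3007, 0.0783]
ee_rot: [0.0, 0.914, 0.407, 0.0]
ft_force: [-0.4, -0.8, 5.4]
gripper_width: 0.645
```

```bash
python3 go.py .421 .3004 .08 -42; python3 -c "
from h import *
snap('wrist','w3')"
```

```text
turn [ 0.    -0.001  0.   ] shift [-0.4 -0.  -1.7] t 3.3 F [-0.4 -0.8  5.4] w 0.645 j6 1.13
```

View pics/w3.png

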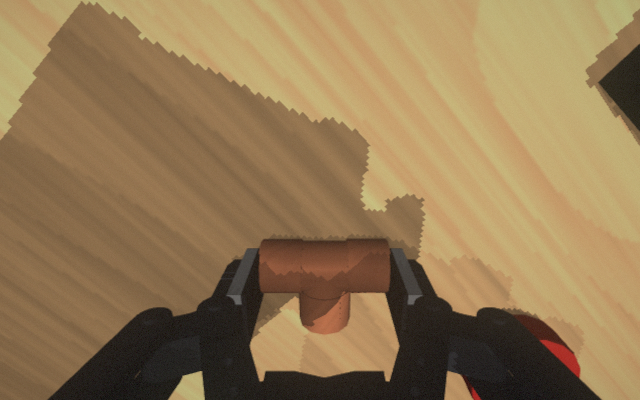

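Request:
{"api": "move_arm", "payload": {
  "plan": [
    [[0,0,0],[0,0,0],-1],
    [[0,0,0],[0,0,0],-1],
    [[0,0,0],[0,0,-10],-1],
    [[0,0,0],[0,0,-30],-1],
    [[0,0,0],[0,0,-60],-1],
    [[0,0,0],[0,0,-90],-1],
    [[0,0,0],[0,0,-90],-1],
    [[0,0,0],[0,0,-90],-1]
  ]
}}

```text
clock: 4.15
tcp_pos: [0.4209, 0.3006, 0.1681]
ee_rot: [0.0, 0.914, 0.407, 0.0]
ft_force: [-0.3, 0.9, -1.9]
gripper_width: 0.643
```

```bash
python3 go.py .421 .3004 .168 -42
cat >> m.py <<'E'
B=dict(sock=(.6585,.2232,.119),cop=(.6631,.0039,.190),tape=(.6654,-.2181,-.168))
def loc(n,x,y):
    cx,cy,t=B[n]; return r(np.array([cx+x*np.cos(t)-y*np.sin(t),cy+x*np.sin(t)+y*np.cos(t),np.degrees(t)]))
for a in [('cop',-.032,-.02),('cop',-.032,.035),('tape',-.032,.033),('tape',-.032,-.033),('sock',-.032,0)]: print(a,loc(*a))
E
python3 m.py|tail -5;python3 go.py .6355 -.0218 .168 10.9
```

```text
turn [ 0. -0.  0.] shift [-0.1  0.2  0.1] t 4.15 F [-0.3  0.9 -1.9] w 0.643 j6 1.13
('cop', -0.032, -0.02) [ 0.6355 -0.0218 10.8862]
('cop', -0.032, 0.035) [ 0.6251  0.0322 10.8862]
('tape', -0.032, 0.033) [ 0.6394 -0.1802 -9.6257]
('tape', -0.032, -0.033) [ 0.6283 -0.2453 -9.6257]
('sock', -0.032, 0) [0.6267 0.2194 6.8182]
turn [ 0.    -0.    -0.923] shift [-9.600e+01  3.752e+02  2.000e-01] t 4.15 F [-0.3  0.9 -1.9] w 0.643 j6 1.13
```

Request:
{"api": "move_arm", "payload": {
  "plan": [
    [[0,0,-0.15],[-12,47,0],-1],
    [[0,0,-0.3],[-24,94,0],-1],
    [[0,0,-0.45],[-36,141,0],-1],
    [[0,0,-0.6],[-48,188,0],-1],
    [[0,0,-0.75],[-60,235,0],-1],
    [[0,0,-0.9],[-72,282,0],-1],
    [[0,0,-0.923],[-84,329,0],-1],
    [[0,0,-0.923],[-96,375,0],-1]
  ]
}}

```text
clock: 4.95
tcp_pos: [0.6315, -0.017, 0.1662]
ee_rot: [-0.001, 0.636, 0.772, -0.001]
ft_force: [0.7, 0.3, -1.0]
gripper_width: 0.641
```

Request:
{"api": "move_arm", "payload": {
  "plan": [
    [[0,0,0],[0,0,0],-1],
    [[0,0,0],[0,0,0],-1],
    [[0,0,0],[0,0,20],-1],
    [[0,0,0],[0,0,40],-1],
    [[0,0,0],[0,0,60],-1],
    [[0,0,0],[0,0,72],-1],
    [[0,0,0],[0,0,78],-1],
    [[0,0,0],[0,0,78],-1]
  ]
}}

```text
clock: 5.75
tcp_pos: [0.6309, -0.0145, 0.0894]
ee_rot: [-0.001, 0.637, 0.771, -0.0]
ft_force: [0.1, -0.0, -1.4]
gripper_width: 0.644
```

```bash
python3 go.py .6355 -.0218 .083 10.9; python3 -c "
from h import *
snap('wrist','w4')"
```

```text
turn [-0.001 -0.001  0.   ] shift [-8.   3.2  6.4] t 5.75 F [ 0.1 -0.  -1.4] w 0.644 j6 -0.4
```

View pics/w4.png

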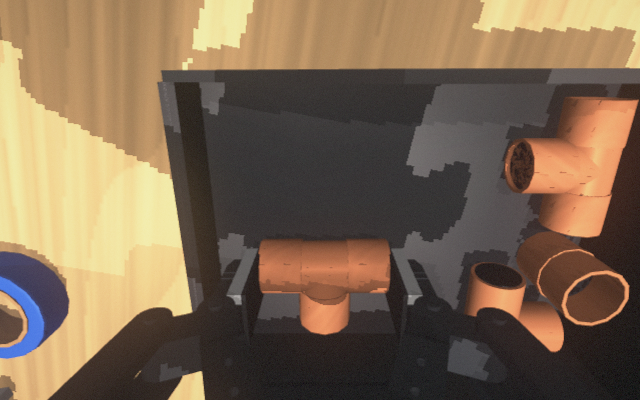

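Request:
{"api": "move_arm", "payload": {
  "plan": [
    [[0,0,0],[-4,0,3],-1],
    [[0,0,0],[-4,0,5],-1],
    [[0,0,0],[-4,0,6],-1],
    [[0,0,0],[-4,0,7],-1],
    [[0,0,0],[-4,0,7],-1],
    [[0,0,0],[-4,0,7],-1]
  ]
}}

```text
clock: 6.4
tcp_pos: [0.632, -0.019, 0.083]
ee_rot: [0.0, 0.637, 0.771, 0.0]
ft_force: [-0.3, 0.0, -0.7]
gripper_width: 0.637
```

Request:
{"api": "move_arm", "payload": {
  "plan": [
    [[0,0,0],[0,0,1],-1],
    [[0,0,0],[0,0,1],-1],
    [[0,0,0],[0,0,1],0.3],
    [[0,0,0],[0,0,1],0.4],
    [[0,0,0],[0,0,1],0.5],
    [[0,0,0],[0,0,1],0.5]
  ]
}}

```text
clock: 7.0
tcp_pos: [0.632, -0.0191, 0.0818]
ee_rot: [-0.0, 0.637, 0.771, -0.0]
ft_force: [0.6, -0.8, 0.5]
gripper_width: 0.755
```

Request:
{"api": "move_arm", "payload": {
  "plan": [
    [[0,0,0],[0,0,-15],0.5],
    [[0,0,0],[0,0,-40],0.5],
    [[0,0,0],[0,0,-80],0.5],
    [[0,0,0],[0,0,-110],1],
    [[0,0,0],[0,0,-110],1],
    [[0,0,0],[0,0,-110],1]
  ]
}}

```text
clock: 7.6
tcp_pos: [0.6321, -0.0191, 0.193]
ee_rot: [0.001, 0.637, 0.771, 0.0]
ft_force: [0.2, -0.0, -0.6]
gripper_width: 1.002
```

```bash
python3 go.py .4617 .0648 .192 90; python3 go.py .4617 .0648 .192 0;python3 -c "
from h import *
snap('wrist','w5'); print(w2px('w5',[.4617,.0648,.042]),w2px('w5',[.4538,.1873,.019]),w2px('w5',[.4728,-.0759,.019]))"
```

```text
turn [ 1.000e-03  2.000e-03 -1.381e+00] shift [ 114.5 -151.4    0.7] t 7.6 F [ 0.2 -0.  -0.6] w 1.002 j6 -0.41
turn [0.002 0.001 0.19 ] shift [ 114.5 -151.4    0.7] t 7.6 F [ 0.2 -0.  -0.6] w 1.002 j6 -0.41
[61.30019719 16.71949733] [  64.8129072  -233.04306589] [107.25739648 222.24954552]
```

View pics/w5.png

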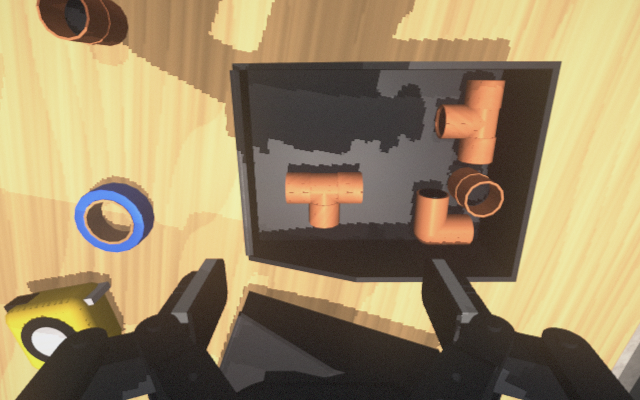

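Request:
{"api": "move_arm", "payload": {
  "plan": [
    [[0,0,0.19],[38,-50,0],1],
    [[0,0,0.19],[76,-100,0],1],
    [[0,0,0.19],[114,-151,0],1],
    [[0,0,0.19],[114,-151,0],1],
    [[0,0,0.19],[114,-151,0],1],
    [[0,0,0.19],[114,-151,0],1],
    [[0,0,0.19],[114,-151,0],1]
  ]
}}

```text
clock: 8.35
tcp_pos: [0.4629, 0.064, 0.1917]
ee_rot: [-0.0, 0.707, 0.707, -0.0]
ft_force: [-0.4, -0.1, 0.7]
gripper_width: 1.001
```

```bash
python3 go.py .4617 .0648 .192 0;python3 -c "
from h import *
snap('wrist','w6'); print(w2px('w6',[.4617,.0648,.042]),w2px('w6',[.4538,.1873,.019]),w2px('w6',[.4728,-.0759,.019]))"
```

```text
turn [-0.  0. -0.] shift [ 0.8 -1.2 -0.3] t 8.35 F [-0.4 -0.1  0.7] w 1.001 j6 -0.11
[321.70526595 201.6992606 ] [309.09471936   7.05534805] [334.83046866 342.16983534]
```

View pics/w6.png

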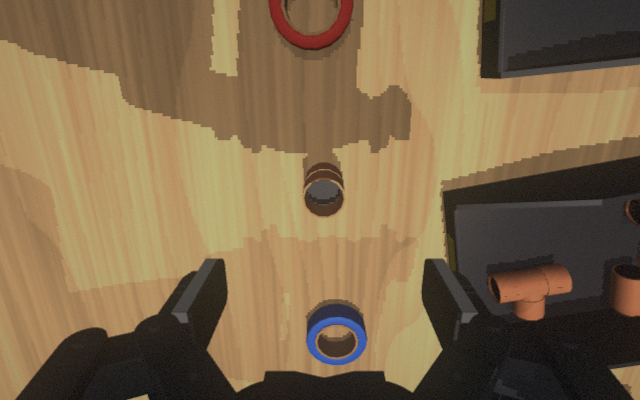

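Request:
{"api": "move_arm", "payload": {
  "plan": [
    [[0,0,0],[2,0,40],1],
    [[0,0,0],[2,0,80],1],
    [[0,0,0],[2,0,100],1],
    [[0,0,0],[2,0,110],0.3],
    [[0,0,0],[2,0,110],0],
    [[0,0,0],[2,0,110],-0.1],
    [[0,0,0],[2,0,110],-0.2],
    [[0,0,0],[2,0,110],-0.3]
  ]
}}

```text
clock: 9.2
tcp_pos: [0.4627, 0.0663, 0.0828]
ee_rot: [0.001, 0.707, 0.707, 0.001]
ft_force: [-0.1, -1.1, 2.2]
gripper_width: 0.352
```

Request:
{"api": "move_arm", "payload": {
  "plan": [
    [[0,0,0],[0,0,0],-0.5],
    [[0,0,0],[0,0,0],-1],
    [[0,0,0],[0,0,0],-1],
    [[0,0,0],[0,0,0],-1],
    [[0,0,0],[0,0,-20],-1],
    [[0,0,0],[0,0,-60],-1],
    [[0,0,0],[0,0,-90],-1],
    [[0,0,0],[0,0,-90],-1]
  ]
}}

```text
clock: 10.0
tcp_pos: [0.4637, 0.0663, 0.1758]
ee_rot: [0.003, 0.707, 0.707, 0.002]
ft_force: [0.6, 0.3, -1.5]
gripper_width: 0.338
```

```bash
python3 go.py .6251 .0332 .172 10.9;python3 -c "
from h import *
snap('wrist','w7')"
```

```text
turn [ 0.008  0.002 -0.19 ] shift [-33.1 161.4   5.1] t 10.0 F [ 0.6  0.3 -1.5] w 0.338 j6 -0.11
```

View pics/w7.png

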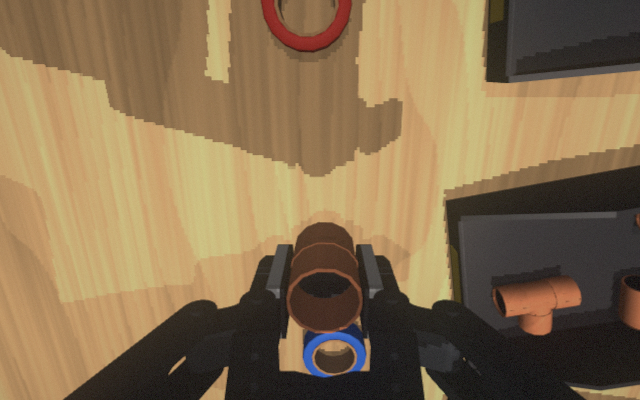

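Request:
{"api": "move_arm", "payload": {
  "plan": [
    [[0,0,-0.1],[-10,45,0],-1],
    [[0,0,-0.19],[-20,90,0],-1],
    [[0,0,-0.19],[-30,135,0],-1],
    [[0,0,-0.19],[-33,161,0],-1],
    [[0,0,-0.19],[-33,161,0],-1],
    [[0,0,-0.19],[-33,161,0],-1],
    [[0,0,-0.19],[-33,161,30],-1],
    [[0,0,-0.19],[-33,161,60],-1]
  ]
}}

```text
clock: 10.85
tcp_pos: [0.6223, 0.0337, 0.1115]
ee_rot: [0.0, 0.637, 0.771, 0.0]
ft_force: [0.0, 0.2, -0.7]
gripper_width: 0.341
```

Request:
{"api": "move_arm", "payload": {
  "plan": [
    [[0,0,0],[0,0,8],-1],
    [[0,0,0],[0,0,14],-1],
    [[0,0,0],[0,0,20],-1],
    [[0,0,0],[0,0,22],-1],
    [[0,0,0],[0,0,23],-1],
    [[0,0,0],[0,0,24],-1],
    [[0,0,0],[0,0,24],-1],
    [[0,0,0],[0,0,24],-1]
  ]
}}

```text
clock: 11.65
tcp_pos: [0.6233, 0.0333, 0.0881]
ee_rot: [0.0, 0.637, 0.771, 0.0]
ft_force: [0.1, 0.5, -0.5]
gripper_width: 0.339
```

Request:
{"api": "move_arm", "payload": {
  "plan": [
    [[0,0,0],[0,0,1],-1],
    [[0,0,0],[0,0,1],-1],
    [[0,0,0],[0,0,1.5],-1],
    [[0,0,0],[0,0,1.5],-1]
  ]
}}

```text
clock: 12.05
tcp_pos: [0.6233, 0.0333, 0.087]
ee_rot: [0.0, 0.637, 0.771, 0.0]
ft_force: [-2.5, -0.6, 4.8]
gripper_width: 0.34
```

Request:
{"api": "move_arm", "payload": {
  "plan": [
    [[0,0,0],[0,0,0],-0.25],
    [[0,0,0],[0,0,0],-0.2],
    [[0,0,0],[0,0,0],-0.1],
    [[0,0,0],[0,0,0],0],
    [[0,0,0],[0,0,0],0],
    [[0,0,0],[0,0,-40],0],
    [[0,0,0],[0,0,-80],0.5],
    [[0,0,0],[0,0,-120],1]
  ]
}}

```text
clock: 12.85
tcp_pos: [0.623, 0.0334, 0.2078]
ee_rot: [-0.0, 0.637, 0.771, -0.0]
ft_force: [0.7, 0.2, 0.1]
gripper_width: 0.822
```

```bash
python3 go.py .4728 -.0759 .19 0;python3 go.py .4728 -.0759 .19 90;python3 -c "
from h import *
snap('wrist','w8')"
```

```text
turn [-0.   -0.    0.19] shift [ -78.9 -168.1   17.9] t 12.85 F [0.7 0.2 0.1] w 0.822 j6 -0.32
turn [-0.    -0.    -1.381] shift [ -78.9 -168.1   17.9] t 12.85 F [0.7 0.2 0.1] w 0.822 j6 -0.32
```

View pics/w8.png

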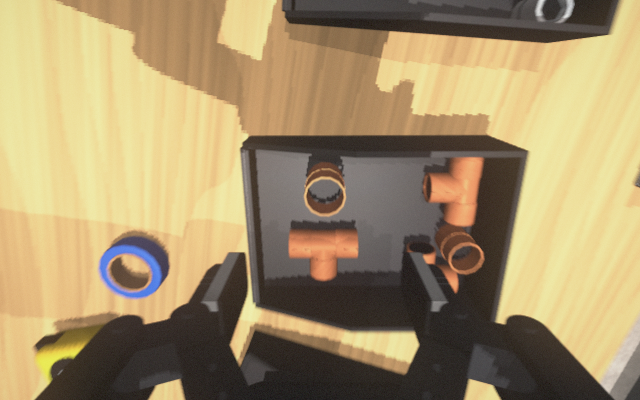

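Request:
{"api": "move_arm", "payload": {
  "plan": [
    [[0,0,0.1],[-21,-45,5],1],
    [[0,0,0.19],[-42,-90,10],1],
    [[0,0,0.19],[-63,-135,18],1],
    [[0,0,0.19],[-78,-167,18],1],
    [[0,0,0.19],[-78,-167,18],1],
    [[0,0,0.19],[-78,-167,18],1],
    [[0,0,0.19],[-78,-167,18],1]
  ]
}}

```text
clock: 13.6
tcp_pos: [0.4746, -0.0745, 0.1885]
ee_rot: [0.0, 0.707, 0.707, 0.0]
ft_force: [0.3, -0.1, -0.5]
gripper_width: 0.999
```

```bash
python3 go.py .4735 -.0745 .076 0
python3 - <<'E'
from h import *
s=snap('wrist','w9'); hsv=cv2.cvtColor(s['frame'],cv2.COLOR_RGB2HSV)
m=cv2.inRange(hsv,(100,120,90),(125,255,255)); c=max(cv2.findContours(m,0,1)[0],key=cv2.contourArea)
print(cv2.boundingRect(c),cv2.fitEllipse(c),w2px('w9',[.4735,-.0745,.019]),w2px('w9',[.4735,-.0745,.0]))
E
```

```text
turn [0.001 0.    0.001] shift [  0.   -1.2 112.5] t 13.6 F [ 0.3 -0.1 -0.5] w 0.999 j6 -0.4
(287, 159, 71, 68) ((322.32733154296875, 192.3519744873047), (66.21305084228516, 69.8644027709961), 91.8995132446289) [321.80066169 193.19383184] [321.95700324 185.22165288]
```

Request:
{"api": "move_arm", "payload": {
  "plan": [
    [[0,0,0],[0,-1,40],1],
    [[0,0,0],[0,-1,80],1],
    [[0,0,0],[0,-1,100],1],
    [[0,0,0],[0,-1,109],1],
    [[0,0,0],[0,-1,112],0.6],
    [[0,0,0],[0,-1,112],0.4],
    [[0,0,0],[0,-1,112],0.3],
    [[0,0,0],[0,-1,112],0.2]
  ]
}}

```text
clock: 14.45
tcp_pos: [0.4735, -0.0749, 0.0778]
ee_rot: [0.001, 0.707, 0.707, 0.0]
ft_force: [-0.8, 1.0, 6.3]
gripper_width: 0.609
```

Request:
{"api": "move_arm", "payload": {
  "plan": [
    [[0,0,0],[0,0,0],-0.2],
    [[0,0,0],[0,0,0],-1],
    [[0,0,0],[0,0,0],-1],
    [[0,0,0],[0,0,-5],-1],
    [[0,0,0],[0,0,-15],-1],
    [[0,0,0],[0,0,-40],-1],
    [[0,0,0],[0,0,-80],-1],
    [[0,0,0],[0,0,-80],-1]
  ]
}}

```text
clock: 15.25
tcp_pos: [0.4747, -0.0754, 0.1614]
ee_rot: [0.004, 0.707, 0.707, 0.002]
ft_force: [0.7, -0.0, -0.4]
gripper_width: 0.603
```

```bash
python3 go.py .6283 -.2453 .156 -9.6;python3 -c "
from h import *
snap('wrist','w10')"
```

```text
turn [0.009 0.003 0.168] shift [-169.9  153.5    7.3] t 15.25 F [ 0.7 -0.  -0.4] w 0.603 j6 -0.4
```

View pics/w10.png

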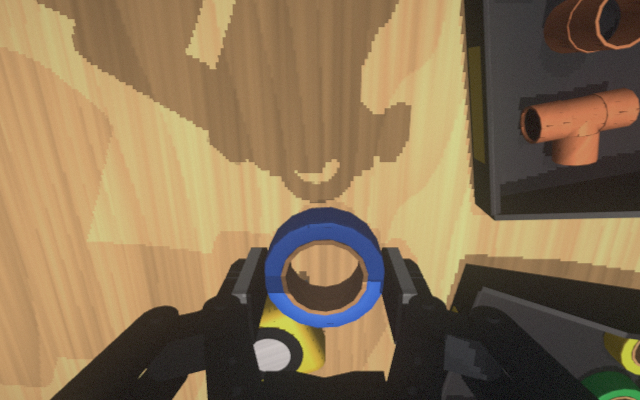

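Request:
{"api": "move_arm", "payload": {
  "plan": [
    [[0,0,0.08],[-35,32,0],-1],
    [[0,0,0.168],[-70,64,0],-1],
    [[0,0,0.168],[-105,96,0],-1],
    [[0,0,0.168],[-140,128,0],-1],
    [[0,0,0.168],[-170,154,0],-1],
    [[0,0,0.168],[-170,154,0],-1],
    [[0,0,0.168],[-170,154,0],-1],
    [[0,0,0.168],[-170,154,0],-1]
  ]
}}

```text
clock: 16.1
tcp_pos: [0.6264, -0.2439, 0.1559]
ee_rot: [-0.001, 0.764, 0.645, -0.0]
ft_force: [0.2, 0.2, -0.6]
gripper_width: 0.602
```

```bash
python3 go.py .6283 -.2453 .084 -9.6
```

```text
turn [-0.002 -0.001  0.   ] shift [-1.1  2.2 71.9] t 16.1 F [ 0.2  0.2 -0.6] w 0.602 j6 -0.38
```

Request:
{"api": "move_arm", "payload": {
  "plan": [
    [[0,0,0],[0,1,25],-1],
    [[0,0,0],[0,1,45],-1],
    [[0,0,0],[0,1,60],-1],
    [[0,0,0],[0,1,68],-1],
    [[0,0,0],[0,1,71],-1],
    [[0,0,0],[0,1,72],-1],
    [[0,0,0],[0,1,72],-1],
    [[0,0,0],[0,1,72],-1]
  ]
}}

```text
clock: 16.9
tcp_pos: [0.6282, -0.2451, 0.0852]
ee_rot: [0.001, 0.764, 0.645, 0.0]
ft_force: [0.2, -0.0, 0.7]
gripper_width: 0.609
```

Request:
{"api": "move_arm", "payload": {
  "plan": [
    [[0,0,0],[0,0,0.5],-1],
    [[0,0,0],[0,0,1],-1],
    [[0,0,0],[0,0,1.5],-1],
    [[0,0,0],[0,0,2],-1],
    [[0,0,0],[0,0,2],-1]
  ]
}}

```text
clock: 17.4
tcp_pos: [0.6279, -0.2449, 0.0823]
ee_rot: [-0.0, 0.764, 0.645, -0.0]
ft_force: [-0.1, 0.2, 0.3]
gripper_width: 0.603
```

Request:
{"api": "move_arm", "payload": {
  "plan": [
    [[0,0,0],[0,0,0.5],-1],
    [[0,0,0],[0,0,1],-1],
    [[0,0,0],[0,0,1],-1],
    [[0,0,0],[0,0,1.5],-1],
    [[0,0,0],[0,0,1.5],-1]
  ]
}}

```text
clock: 17.9
tcp_pos: [0.628, -0.245, 0.0819]
ee_rot: [0.0, 0.764, 0.645, 0.0]
ft_force: [-4.0, 1.3, 8.1]
gripper_width: 0.604
```

Contact with the floor. Release gently and lift.

Request:
{"api": "move_arm", "payload": {
  "plan": [
    [[0,0,0],[0,0,-0.5],0.25],
    [[0,0,0],[0,0,-0.5],0.35],
    [[0,0,0],[0,0,-0.5],0.5],
    [[0,0,0],[0,0,-0.5],0.5],
    [[0,0,0],[0,0,-15],0.5],
    [[0,0,0],[0,0,-50],0.5],
    [[0,0,0],[0,0,-95],1],
    [[0,0,0],[0,0,-115],1]
  ]
}}

```text
clock: 18.7
tcp_pos: [0.6287, -0.2454, 0.2016]
ee_rot: [0.003, 0.764, 0.645, 0.001]
ft_force: [0.9, 0.0, 1.0]
gripper_width: 0.994
```

```bash
python3 go.py .4545 .1885 .19 0
```

```text
turn [ 0.006  0.003 -0.168] shift [ 398.7 -244.4    9. ] t 18.7 F [0.9 0.  1. ] w 0.994 j6 -0.38
```

Request:
{"api": "move_arm", "payload": {
  "plan": [
    [[0,0,-0.168],[40,-24,0],1],
    [[0,0,-0.168],[80,-49,0],1],
    [[0,0,-0.168],[120,-73,0],1],
    [[0,0,-0.168],[160,-98,0],1],
    [[0,0,-0.168],[200,-122,0],1],
    [[0,0,-0.168],[240,-147,0],1],
    [[0,0,-0.168],[280,-171,0],1],
    [[0,0,-0.168],[320,-196,0],1]
  ]
}}

```text
clock: 19.5
tcp_pos: [0.4874, 0.1049, 0.1971]
ee_rot: [0.001, 0.707, 0.707, 0.001]
ft_force: [1.1, -0.1, -0.2]
gripper_width: 0.999
```

Request:
{"api": "move_arm", "payload": {
  "plan": [
    [[0,0,0],[30,-40,5],1],
    [[0,0,0],[60,-54,9],1],
    [[0,0,0],[70,-60,9],1],
    [[0,0,0],[70,-60,9],1],
    [[0,0,0],[70,-60,9],1],
    [[0,0,0],[70,-60,9],1]
  ]
}}

```text
clock: 20.1
tcp_pos: [0.4291, 0.1723, 0.1872]
ee_rot: [0.0, 0.708, 0.707, 0.0]
ft_force: [-0.5, -0.2, -0.3]
gripper_width: 1.0
```

```bash
python3 go.py .4545 .1885 .076 0
python3 - <<'E'
from h import *
s=snap('wrist','w11'); hsv=cv2.cvtColor(s['frame'],cv2.COLOR_RGB2HSV)
m=cv2.inRange(hsv,(0,150,90),(6,255,255))|cv2.inRange(hsv,(174,150,90),(180,255,255)); c=max(cv2.findContours(m,0,1)[0],key=cv2.contourArea)
print(cv2.boundingRect(c),cv2.fitEllipse(c),w2px('w11',[.4545,.1885,.019]))
E
```

```text
turn [ 0.001  0.    -0.002] shift [ 16.2  25.3 111.2] t 20.1 F [-0.5 -0.2 -0.3] w 1.0 j6 0.13
(322, 134, 74, 71) ((358.8023681640625, 169.07275390625), (69.39986419677734, 72.81891632080078), 66.44976043701172) [358.57108211 172.5661554 ]
```

Request:
{"api": "move_arm", "payload": {
  "plan": [
    [[0,0,0],[18,25,10],1],
    [[0,0,0],[18,25,45],1],
    [[0,0,0],[18,25,80],1],
    [[0,0,0],[18,25,100],1],
    [[0,0,0],[18,25,110],1],
    [[0,0,0],[18,25,111],0.6],
    [[0,0,0],[18,25,111],0.4],
    [[0,0,0],[18,25,111],0.2]
  ]
}}

```text
clock: 20.95
tcp_pos: [0.4539, 0.1913, 0.0774]
ee_rot: [0.001, 0.707, 0.707, 0.001]
ft_force: [-1.6, -2.2, 5.0]
gripper_width: 0.62
```

Request:
{"api": "move_arm", "payload": {
  "plan": [
    [[0,0,0],[0,0,0],-0.2],
    [[0,0,0],[0,0,0],-1],
    [[0,0,0],[0,0,0],-1],
    [[0,0,0],[0,0,-5],-1],
    [[0,0,0],[0,0,-15],-1],
    [[0,0,0],[0,0,-50],-1],
    [[0,0,0],[0,0,-90],-1],
    [[0,0,0],[0,0,-90],-1]
  ]
}}

```text
clock: 21.75
tcp_pos: [0.4551, 0.1918, 0.1714]
ee_rot: [0.003, 0.707, 0.707, 0.004]
ft_force: [0.5, 0.8, -0.7]
gripper_width: 0.611
```

```bash
python3 go.py .6394 -.1802 .166 -9.6
```

```text
turn [ 0.01  -0.002  0.168] shift [-372.   184.1    6.6] t 21.75 F [ 0.5  0.8 -0.7] w 0.611 j6 0.16
```

Request:
{"api": "move_arm", "payload": {
  "plan": [
    [[0,0,0.02],[-40,20,0],-1],
    [[0,0,0.04],[-80,40,0],-1],
    [[0,0,0.06],[-120,60,0],-1],
    [[0,0,0.08],[-160,80,0],-1],
    [[0,0,0.1],[-200,100,0],-1],
    [[0,0,0.12],[-240,120,0],-1],
    [[0,0,0.14],[-280,140,0],-1],
    [[0,0,0.168],[-320,160,0],-1]
  ]
}}

```text
clock: 22.55
tcp_pos: [0.6136, -0.1304, 0.1662]
ee_rot: [0.0, 0.764, 0.645, 0.0]
ft_force: [0.7, -0.6, -0.1]
gripper_width: 0.615
```

Request:
{"api": "move_arm", "payload": {
  "plan": [
    [[0,0,0],[-22,12,0],-1],
    [[0,0,0],[-45,24,0],-1],
    [[0,0,0],[-45,24,0],-1],
    [[0,0,0],[-45,24,0],-1],
    [[0,0,0],[-45,24,0],-1]
  ]
}}

```text
clock: 23.05
tcp_pos: [0.6291, -0.1761, 0.166]
ee_rot: [-0.0, 0.764, 0.646, -0.0]
ft_force: [0.2, 0.2, -1.5]
gripper_width: 0.614
```

```bash
python3 go.py .6394 -.1802 .084 -9.6
```

```text
turn [-0. -0.  0.] shift [-2.4 10.9 82. ] t 23.05 F [ 0.2  0.2 -1.5] w 0.614 j6 -0.28
```

Request:
{"api": "move_arm", "payload": {
  "plan": [
    [[0,0,0],[-2,10,20],-1],
    [[0,0,0],[-2,10,45],-1],
    [[0,0,0],[-2,10,65],-1],
    [[0,0,0],[-2,10,76],-1],
    [[0,0,0],[-2,10,81],-1],
    [[0,0,0],[-2,10,82],-1],
    [[0,0,0],[-2,10,82],-1],
    [[0,0,0],[-2,10,82],-1]
  ]
}}

```text
clock: 23.85
tcp_pos: [0.6392, -0.1808, 0.085]
ee_rot: [0.001, 0.764, 0.645, 0.0]
ft_force: [-0.6, -0.1, -0.9]
gripper_width: 0.615
```

Request:
{"api": "move_arm", "payload": {
  "plan": [
    [[0,0,0],[0,0,1],-1],
    [[0,0,0],[0,0,2],-1],
    [[0,0,0],[0,0,2.5],-1],
    [[0,0,0],[0,0,2.5],-1],
    [[0,0,0],[0,0,2.5],-1]
  ]
}}

```text
clock: 24.35
tcp_pos: [0.6389, -0.1807, 0.0816]
ee_rot: [0.0, 0.764, 0.645, 0.0]
ft_force: [-1.6, 0.4, 1.5]
gripper_width: 0.619
```

Request:
{"api": "move_arm", "payload": {
  "plan": [
    [[0,0,0],[0,0,0.5],-1],
    [[0,0,0],[0,0,1],-1],
    [[0,0,0],[0,0,1],-1],
    [[0,0,0],[0,0,1],-1]
  ]
}}

```text
clock: 24.75
tcp_pos: [0.6389, -0.1807, 0.0815]
ee_rot: [0.0, 0.764, 0.645, -0.0]
ft_force: [-4.2, 1.7, 9.6]
gripper_width: 0.616
```

Request:
{"api": "move_arm", "payload": {
  "plan": [
    [[0,0,0],[0,0,-0.5],0.25],
    [[0,0,0],[0,0,-0.5],0.35],
    [[0,0,0],[0,0,-0.5],0.5],
    [[0,0,0],[0,0,-0.5],0.5],
    [[0,0,0],[0,0,-15],0.5],
    [[0,0,0],[0,0,-50],0.5],
    [[0,0,0],[0,0,-95],1],
    [[0,0,0],[0,0,-115],1]
  ]
}}

```text
clock: 25.55
tcp_pos: [0.6397, -0.1811, 0.2011]
ee_rot: [0.003, 0.764, 0.645, 0.001]
ft_force: [0.6, 0.5, 1.3]
gripper_width: 0.995
```

```bash
python3 go.py .4133 -.3264 .192 0;python3 go.py .4133 -.3264 .192 -38
```

```text
turn [ 0.006  0.002 -0.168] shift [-181.1 -199.     8.1] t 25.55 F [0.6 0.5 1.3] w 0.995 j6 -0.28
turn [0.007 0.    0.495] shift [-181.1 -199.     8.1] t 25.55 F [0.6 0.5 1.3] w 0.995 j6 -0.28
```

Request:
{"api": "move_arm", "payload": {
  "plan": [
    [[0,0,-0.168],[-33,-36,0],1],
    [[0,0,-0.168],[-66,-72,0],1],
    [[0,0,-0.168],[-100,-109,2],1],
    [[0,0,-0.168],[-133,-145,4],1],
    [[0,0,-0.168],[-166,-181,4],1],
    [[0,0,-0.168],[-181,-198,4],1],
    [[0,0,-0.168],[-181,-198,4],1],
    [[0,0,-0.168],[-181,-198,4],1]
  ]
}}

```text
clock: 26.35
tcp_pos: [0.4137, -0.3262, 0.1923]
ee_rot: [0.001, 0.707, 0.707, 0.0]
ft_force: [-0.4, 0.7, -0.8]
gripper_width: 1.0
```

```bash
python3 go.py .4133 -.3264 .082 0;python3 -c "
from h import *
snap('wrist','w12'); print(w2px('w12',[.4133,-.3264,.04]),w2px('w12',[.4133+.016,-.3264,.04]),w2px('w12',[.4133,-.3264+.016,.04]))"
```

```text
turn [ 0.001  0.001 -0.001] shift [ -0.2  -0.5 110.3] t 26.35 F [-0.4  0.7 -0.8] w 1.0 j6 -0.89
[322.67462796 201.65805913] [345.82581795 201.65886853] [322.64424657 179.52276898]
```

View pics/w12.png

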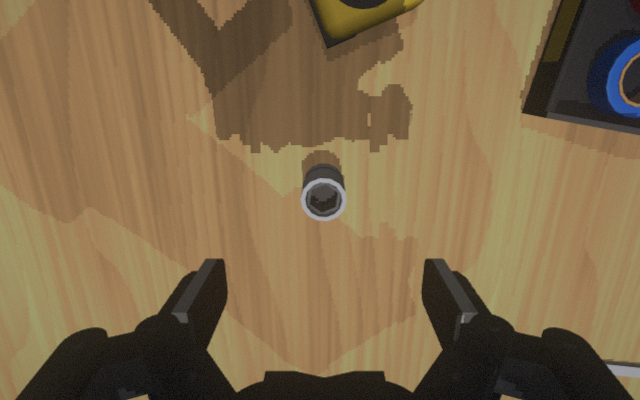

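Request:
{"api": "move_arm", "payload": {
  "plan": [
    [[0,0,0],[1,0,40],1],
    [[0,0,0],[1,0,80],1],
    [[0,0,0],[1,0,100],1],
    [[0,0,0],[1,0,110],0.3],
    [[0,0,0],[1,0,110],0],
    [[0,0,0],[1,0,110],-0.1],
    [[0,0,0],[1,0,110],-0.2],
    [[0,0,0],[1,0,110],-0.3]
  ]
}}

```text
clock: 27.2
tcp_pos: [0.4139, -0.3254, 0.0828]
ee_rot: [0.001, 0.707, 0.707, -0.0]
ft_force: [1.1, 1.9, 5.2]
gripper_width: 0.363
```

Request:
{"api": "move_arm", "payload": {
  "plan": [
    [[0,0,0],[0,0,0],-0.5],
    [[0,0,0],[0,0,0],-1],
    [[0,0,0],[0,0,0],-1],
    [[0,0,0],[0,0,0],-1],
    [[0,0,0],[0,0,-20],-1],
    [[0,0,0],[0,0,-60],-1],
    [[0,0,0],[0,0,-100],-1],
    [[0,0,0],[0,0,-100],-1]
  ]
}}

```text
clock: 28.0
tcp_pos: [0.4147, -0.3264, 0.1869]
ee_rot: [0.005, 0.707, 0.707, -0.001]
ft_force: [-0.0, 0.4, -2.7]
gripper_width: 0.363
```

```bash
python3 go.py .6267 .2194 .182 6.8
```

```text
turn [ 0.006  0.008 -0.119] shift [545.8 212.1   1.9] t 28.0 F [-0.   0.4 -2.7] w 0.363 j6 -0.89
```

Request:
{"api": "move_arm", "payload": {
  "plan": [
    [[0,0,-0.02],[43,17,0],-1],
    [[0,0,-0.04],[86,34,0],-1],
    [[0,0,-0.06],[129,51,0],-1],
    [[0,0,-0.08],[172,68,0],-1],
    [[0,0,-0.1],[215,85,0],-1],
    [[0,0,-0.12],[258,102,0],-1],
    [[0,0,-0.12],[301,119,0],-1],
    [[0,0,-0.12],[344,136,0],-1]
  ]
}}

```text
clock: 28.8
tcp_pos: [0.5496, 0.0209, 0.1812]
ee_rot: [-0.0, 0.663, 0.748, -0.0]
ft_force: [0.9, -0.6, -0.4]
gripper_width: 0.365
```

```bash
python3 go.py .6267 .2194 .182 6.8
```

```text
turn [-0.     0.     0.001] shift [187.8 100.3  -0.8] t 28.8 F [ 0.9 -0.6 -0.4] w 0.365 j6 -0.29
```

Request:
{"api": "move_arm", "payload": {
  "plan": [
    [[0,0,0],[40,21,0],-1],
    [[0,0,0],[80,42,0],-1],
    [[0,0,0],[120,63,0],-1],
    [[0,0,0],[160,84,0],-1],
    [[0,0,0],[188,100,0],-1],
    [[0,0,0],[188,100,0],-1],
    [[0,0,0],[188,100,0],-1],
    [[0,0,0],[188,100,0],-1]
  ]
}}

```text
clock: 29.6
tcp_pos: [0.6259, 0.2167, 0.1812]
ee_rot: [-0.0, 0.664, 0.748, -0.0]
ft_force: [0.0, 0.2, -1.3]
gripper_width: 0.367
```

```bash
python3 go.py .6267 .2194 .089 6.8
```

```text
turn [-0.001  0.     0.   ] shift [ 2.7  1.1 92.2] t 29.6 F [ 0.   0.2 -1.3] w 0.367 j6 0.04
```

Request:
{"api": "move_arm", "payload": {
  "plan": [
    [[0,0,0],[0,0,25],-1],
    [[0,0,0],[0,0,50],-1],
    [[0,0,0],[0,0,72],-1],
    [[0,0,0],[0,0,85],-1],
    [[0,0,0],[0,0,91],-1],
    [[0,0,0],[0,0,92],-1],
    [[0,0,0],[0,0,92],-1],
    [[0,0,0],[0,0,92],-1]
  ]
}}

```text
clock: 30.4
tcp_pos: [0.6266, 0.2176, 0.0905]
ee_rot: [0.001, 0.663, 0.748, 0.001]
ft_force: [0.4, 0.1, -1.1]
gripper_width: 0.361
```

Request:
{"api": "move_arm", "payload": {
  "plan": [
    [[0,0,0],[0,0,0.5],-1],
    [[0,0,0],[0,0,1],-1],
    [[0,0,0],[0,0,1.5],-1],
    [[0,0,0],[0,0,1.5],-1],
    [[0,0,0],[0,0,1.5],-1]
  ]
}}

```text
clock: 30.9
tcp_pos: [0.6261, 0.2176, 0.0879]
ee_rot: [0.0, 0.663, 0.748, -0.0]
ft_force: [0.3, 0.8, -1.7]
gripper_width: 0.361
```

Request:
{"api": "move_arm", "payload": {
  "plan": [
    [[0,0,0],[0,0,0.5],-1],
    [[0,0,0],[0,0,1],-1],
    [[0,0,0],[0,0,1],-1],
    [[0,0,0],[0,0,1],-1]
  ]
}}

```text
clock: 31.3
tcp_pos: [0.6262, 0.2176, 0.0869]
ee_rot: [0.0, 0.663, 0.748, 0.0]
ft_force: [0.1, 0.0, -1.6]
gripper_width: 0.362
```

Request:
{"api": "move_arm", "payload": {
  "plan": [
    [[0,0,0],[0,0,0.5],-1],
    [[0,0,0],[0,0,1],-1],
    [[0,0,0],[0,0,1],-1],
    [[0,0,0],[0,0,1],-1]
  ]
}}

```text
clock: 31.7
tcp_pos: [0.6262, 0.2176, 0.0868]
ee_rot: [0.0, 0.663, 0.748, 0.0]
ft_force: [-4.3, -1.2, 6.3]
gripper_width: 0.364
```

Floor contact. Release, lift, move clear.

Request:
{"api": "move_arm", "payload": {
  "plan": [
    [[0,0,0],[0,0,-0.5],-0.25],
    [[0,0,0],[0,0,-0.5],-0.15],
    [[0,0,0],[0,0,-0.5],0],
    [[0,0,0],[0,0,-0.5],0.1],
    [[0,0,0],[0,0,-40],0.1],
    [[0,0,0],[0,0,-85],0.1],
    [[0,0,0],[0,0,-130],1],
    [[0,0,0],[0,0,-170],1]
  ]
}}

```text
clock: 32.5
tcp_pos: [0.6261, 0.2175, 0.2583]
ee_rot: [0.0, 0.663, 0.748, 0.0]
ft_force: [0.5, -0.5, -0.2]
gripper_width: 0.865
```

Request:
{"api": "move_arm", "payload": {
  "plan": [
    [[0,0,0],[0,-45,0],1],
    [[0,0,0],[0,-90,0],1],
    [[0,0,0],[0,-135,0],1],
    [[0,0,0],[0,-180,0],1],
    [[0,0,0],[0,-220,0],1],
    [[0,0,0],[0,-250,0],1],
    [[0,0,0],[0,-250,0],1],
    [[0,0,0],[0,-250,0],1]
  ]
}}

```text
clock: 33.3
tcp_pos: [0.3782, 0.1877, 0.2564]
ee_rot: [0.0, 0.663, 0.748, 0.001]
ft_force: [0.7, 0.8, -0.2]
gripper_width: 1.0
```

Run:
```python
from h import *
s=snap('top','top1'); t=snap('scene','scene1')
c=lambda im,a,b,d,e,k:cv2.resize(im[d:e,a:b],None,fx=k,fy=k,interpolation=cv2.INTER_CUBIC)
A=c(s['frame'],130,490,100,270,2.2); S=c(t['frame'],150,470,115,375,2)
cv2.imwrite('pics/f1.png',A[:,:,::-1]); cv2.imwrite('pics/f2.png',S[:,:,::-1])
```

```text
(no output)
```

View pics/f1.png

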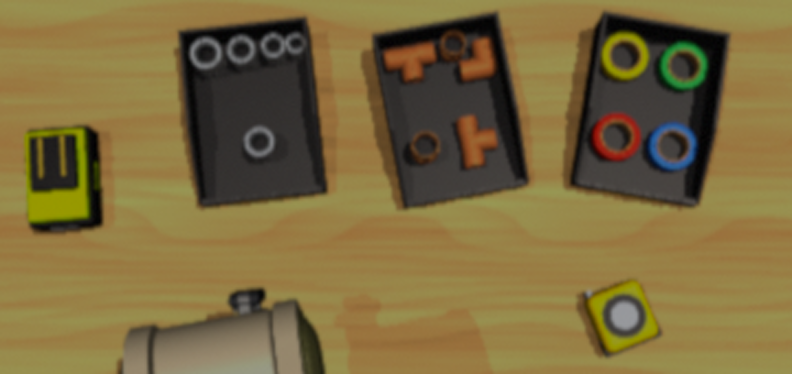

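View pics/f2.png

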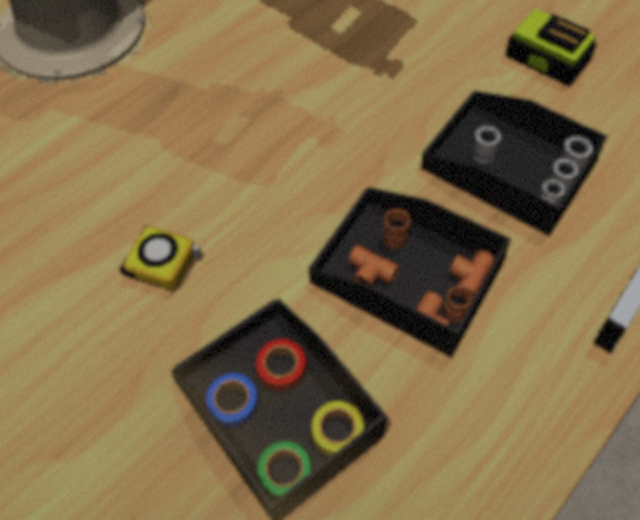

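The top view shows all five pieces in their own bins: red (616,136), blue (672,147), coupling (425,146), tee (476,141) and socket (258,142). The battery and tape measure have not moved. The scene view agrees: the tapes are flat, the coupling and socket are upright, and the tee is flat.

```bash
python3 -c "
from h import *
print(order.job_done())"
```

```text
the job is handed in; nothing more can be done
None
```

All five pieces are back in the bins that hold their kind, and the job was handed in at about 33 s of the 115 s allowed. I picked each one up from above and lowered it onto the bin floor. Four pieces were pressed lightly onto the floor (about 5–10 N) before I let go. The tee showed no contact force; I released it at the height worked out from its pick-up, so it fell 1 mm at most.

- **Pieces:** In the final top and scene pictures, both tape rolls and the tee lie flat, and the coupling and socket stand upright. None rests on another piece. I judged flatness and uprightness by eye from blurred pictures and did not measure them.
- **Bystanders:** The battery and tape measure look to be where they started. The arm never went near the battery and kept clear of the tape measure.
- **Disagreement between cameras:** The wrist camera and top camera differed by 2–3 mm in y. I aimed roughly between the two, and every grasp held. No check failed.

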